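# Torque-check the clamp screw of a whetstone holder

### The job

Before knives are sharpened, check that the clamp screw of the whetstone holder holds: with the gripper closed, push the screw's key clockwise (seen from above) by its upright black pin through its loose travel until it bites, then lean on the pin with a steady 12 newtons for two seconds, never more than 18, so that the screw itself does not turn. Then push the key back by its pin, anticlockwise, until it lies over its rubber-topped rest, let go, and leave the things standing round the holder alone.

Things in the scene. Friction and masses are not known exactly. Their poses are not given: they have to be found in the camera images.
- stone_holder: Whetstone holder fixed to the worktop: light wooden base 84 x 275 x 22 mm with a two-tone (grey and orange-brown) stone between two aluminium jaws. Origin: on the worktop under the clamp screw's axis, z up; the base reaches from y = +75 to -200 mm, the stone lies on the -y side, its top 48 mm up. Position and yaw vary.
- screw_axis (a point): Point on the vertical axis of the clamp screw, 112 mm above the holder's underside (same height as pin_mid).
- screw_mark (a point): Red dot 20 mm off the axis on the screw's steel flange (48 mm across) under the key. It shows whether the screw itself turns. The screw starts at varying angles and turns only under some 1.9 N m or more (21 N at the pin). The dot does not tell where the key bites.
- key_root (a point): On the screw's axis 112 mm above the holder's underside, over the key's dark round hub (29 mm across), and turns with it; x points along the unbent arm to the pin, z up. The hub swings loosely (drag 0.1 N m, 1.1 N at the pin; it stays where left) until a hidden dog bites, 0.4 to 0.8 rad clockwise of its start; there it stops unless the screw slips. Anticlockwise it is free well past the rest.
- pin_mid (a point): On the axis of the key's upright black pin, 90 mm from the screw's axis, 112 mm above the holder's underside. The pin is 16 mm in diameter and spans 53 to 132 mm above that underside. The thin steel arm below it (4 mm thick, top at 66 mm) is springy: once the key has bitten, the force at the pin rises about 2.5 N for each mm it is pushed on along its arc.
- key_pin: The same pin as a solid; origin on its axis at the height of the arm, 60 mm above the holder's underside. Any touch on it counts as load, pinching too, so push it with the side of the closed fingers.
- rest_point (a point): Where pin_mid stands when the key lies over its rest: 90 mm from the screw's axis along the holder's +y. The rest is a small aluminium post with a rubber top, 60 mm from the axis, its top 54 mm above the holder's underside; the arm passes freely over it and there is no stop.
- spice_jar: Bystander, loose on the worktop near the holder: glass spice jar with green label and dark brown lid, 44 mm across, 105 mm high. Origin at the centre of its underside.
- garlic: Bystander, loose on the worktop near the holder: bulb of garlic, about 60 mm across and 59 mm high. Origin at the centre of its underside.
- tin: Bystander, loose on the worktop near the holder: small red, white and blue food tin, 57 mm across, 72 mm high. Origin at the centre of its underside.

How it is judged:
By the outcome, as a careful person would: the job done as asked, in the order asked, and still so for the second after the job is handed in, with the robot touching nothing.
It also fails if it takes over 72 s, if anything falls off the work surface, if the arm or the gripper's body presses on something with over 40 N, if the wrist force passes 120 N, or if a joint passes its speed limit or range.

### The arm

A 6-joint arm with a two-finger parallel gripper is mounted at the origin on a cart in front of the work surface, level with it; the furniture and walls round the work are solid. World frame = base frame: x ahead of the robot, y to its left, z up, the work surface at z = 0. Lengths are in m, angles in degrees, forces in N, time in s.
With the tool pointing down it reaches from about 0.325 to 0.85 m from the base axis. Payload 15.5 kg.
Tool frame: the origin (TCP) lies at the very end of the fingers, on their centre line; the grasp point (between the pads) lies arm.grip_depth behind it (arm.grip_depth is the distance from the TCP to the grasp point, in m); z points along the fingers, y is the line along which they close (so a half turn about z gives the same grasp; the last joint's range is limited). The gripper opens to 91 mm and grips with 3 to 60 N. Pads are 32 mm wide; open, the fingers measure 118 mm over their backs; the gripper's body (76 mm by 178 mm) begins 60 mm behind the grasp point.
Start: joints at [57.84, 28.281, 77.091, -0, 74.628, -5.472], TCP at [0.281, 0.558, 0.214] pointing down, gripper open.
Joint ranges: [-166.48, 166.48], [-47.26, 123.95], [12.59, 153.08], [-70.14, 250.14], [6.76, 159.57], [-176.63, 176.63]. Speed limits (degrees/s): [108.29, 108.29, 147.25, 172.46, 172.46, 172.46].

### API

Orientations are given as a 3x3 rotation matrix whose columns are the frame's x, y, z axes.
In Python, from rig import arm gives the robot as it stands. Calls block until the motion is done:
- arm.move_to(position, orientation): joint-space move of the TCP to a pose.
- arm.move_l(position, orientation=None, feed=0.15): straight line of the TCP; orientation=None keeps the orientation; feed is the mean speed in m/s.
- arm.move_joints(angles): joint-space move.
- arm.grip(opening): finger opening in m; the grip force is fixed at half the most; returns when the fingers have stopped.
- arm.sleep(seconds).
- arm.solve_ik(position, orientation): joint angles nearest the present ones, or None.
- arm.snapshot(name): name is "scene" or "top"; returns the picture (400x640x3 uint8, red, green, blue); there is no depth.
- arm.get_calibration(name): a dict with "intrinsics" (3x3 intrinsics, pixels), "k1" (the pictures are not rectified: a ray, as slopes to the right and down, at radius r is drawn at 1 + k1 r^2 times it, then the intrinsics apply), "cam_to_world" (4x4, takes a point from camera to world coordinates). Camera axes: x right, y down, z forward; pixel columns grow to the right and rows downward; lengths in m; the calibration is good to about 2 mm. A picture is of the moment at which its call begins. get_calibration takes no time and is no camera call.
A pose or a line that the arm cannot do raises arm.Unreachable and nothing moves.
- arm.sign_off(): hands the job in; it is judged then, once.
Readings, each from a call of its own:
- arm.current_t(): time.
- arm.current_joint_positions(): joint angles.
- arm.current_dq(): joint speeds.
- arm.current_tau(): joint torques, N m.
- arm.current_ee_pos(): TCP position.
- arm.current_tool_rot(): TCP orientation.
- arm.current_force(): force on the tool from outside, world axes, zero at the start.
- arm.current_torque(): the same for the moment, N m.
- arm.current_width(): finger opening in m.
- arm.current_grasp_force(): force on a finger pad.
Only numpy, scipy, OpenCV 4.12 (cv2) and the standard library are available. Lean on these libraries where they do the work, as an engineer would, in place of code of your own. Each camera call takes 0.05 s, during which the arm holds its last target. There are 200 camera calls.

## Working session

There is one attempt and no reset: what is moved stays moved. The work goes in short steps, each a Python script; the robot and the scene stay as the last script left them, time stands still between calls to the robot, and variables do not carry over. Pictures are saved under pics/ and viewed, at most 10 in all, crops included, and the job is handed in when it is done.

```bash
mkdir -p pics; ls; python3 - <<'E'
from rig import arm
import cv2
for n in("scene","top"):
    im=arm.snapshot(n); cv2.imwrite(f"pics/{n}0.png",im[:,:,::-1]); c=arm.get_calibration(n); print(n,c)
print(arm.current_t(),arm.grip_depth,arm.current_force())
E
```

```text
pics
scene {'intrinsics': array([[368.29479663,   0.        , 316.23828   ],
       [  0.        , 368.29479663, 204.49693417],
       [  0.        ,   0.        ,   1.        ]]), 'k1': -0.01601496085320479, 'cam_to_world': array([[-0.55356584, -0.64515954,  0.52662513,  0.08037491],
       [-0.83278984,  0.43269662, -0.34530379, -0.03715475],
       [-0.00509288, -0.62971644, -0.77680839,  0.75920514],
       [ 0.        ,  0.        ,  0.        ,  1.        ]])}
top {'intrinsics': array([[389.05210568,   0.        , 312.09878315],
       [  0.        , 389.05210568, 197.22839581],
       [  0.        ,   0.        ,   1.        ]]), 'k1': -0.03966482432618792, 'cam_to_world': array([[ 0.00979664, -0.99124311,  0.13168572,  0.42997509],
       [-0.99980443, -0.01197234, -0.01574032, -0.3122002 ],
       [ 0.01717907, -0.13150577, -0.99116654,  0.95192119],
       [ 0.        ,  0.        ,  0.        ,  1.        ]])}
0.1 0.0188 [-0.00077437  0.2476102  -0.39946661]
```

View pics/scene0.png

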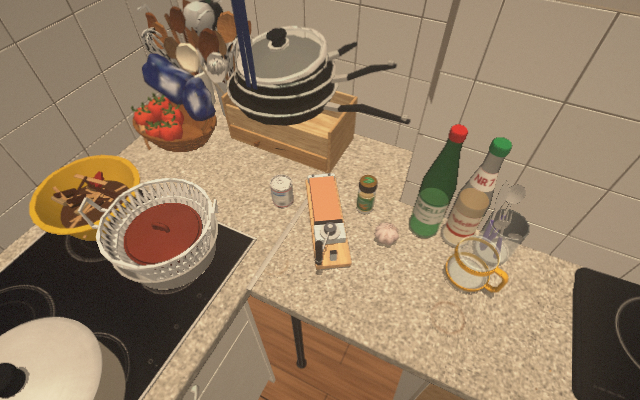

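View pics/top0.png

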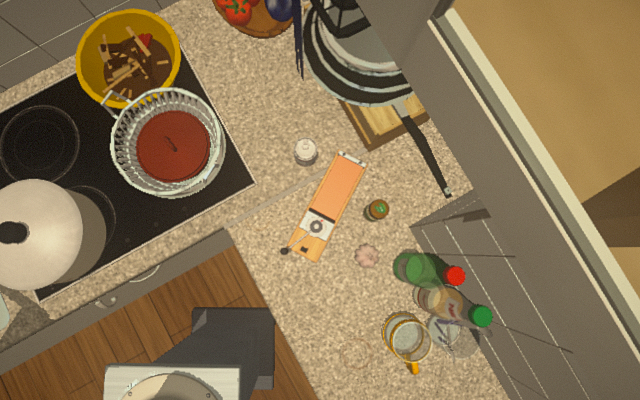

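```bash
python3 - <<'E'
import cv2,numpy as np
a=cv2.imread("pics/scene0.png")[165:285,260:410]; b=cv2.imread("pics/top0.png")[130:280,265:405]
a=cv2.resize(a,(750,600),interpolation=cv2.INTER_CUBIC)
b=cv2.resize(b,(560,600),interpolation=cv2.INTER_CUBIC)
cv2.imwrite("pics/c1.png",a);cv2.imwrite("pics/c2.png",b)
E
```

```text
(no output)
```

View pics/c1.png

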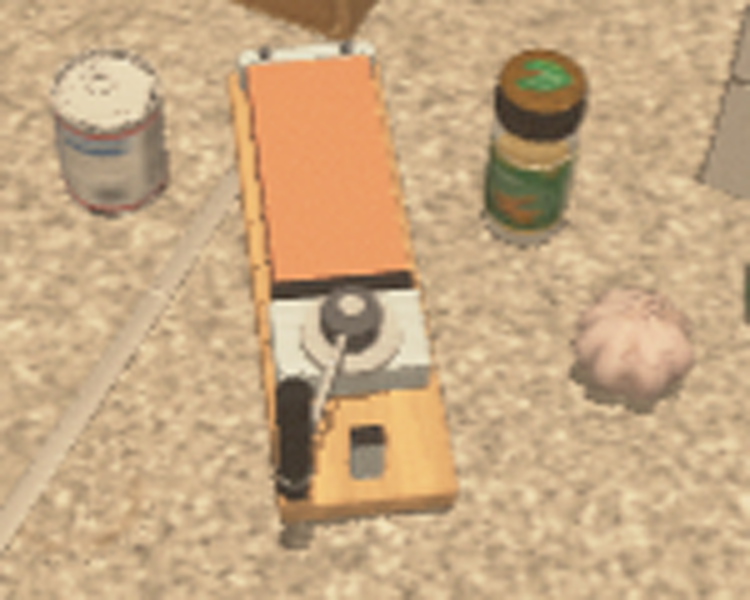

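View pics/c2.png

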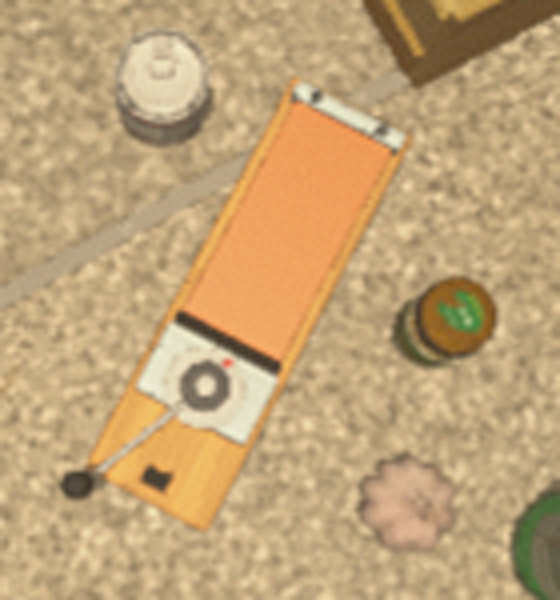

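```bash
cat > geo.py <<'E'
import numpy as np
from rig import arm
from scipy.optimize import least_squares
C={n:arm.get_calibration(n) for n in("scene","top")}
def proj(n,P):
    c=C[n];T=np.linalg.inv(c["cam_to_world"]);p=np.atleast_2d(P)@T[:3,:3].T+T[:3,3]
    s=p[:,:2]/p[:,2:];s=s*(1+c["k1"]*(s**2).sum(1,keepdims=True))
    K=c["intrinsics"];return s*[K[0,0],K[1,1]]+K[:2,2]
def loc(pt,n,z):  # world point at height z seen at pixel
    r=least_squares(lambda q:(proj(n,[q[0],q[1],z])-pt).ravel(),[.4,-.3]);return r.x
E
python3 - <<'E'
from geo import *
cs=lambda x,y:np.array([(x+.5)/5-.5+260,(y+.5)/5-.5+165])
ct=lambda x,y:np.array([(x+.5)/4-.5+265,(y+.5)/4-.5+130])
obs=[("top",ct(90,462),(-42,75,22)),("top",ct(207,528),(42,75,22)),("top",ct(293,80),(-42,-200,22)),("top",ct(410,140),(42,-200,22)),
("scene",cs(457,490),(42,75,22)),("scene",cs(281,503),(-42,75,22)),("scene",cs(232,72),(-42,-200,22))]
for flip in(0,):
  def w(q,m):
    m=np.array(m)/1e3;c,s=np.cos(q[2]),np.sin(q[2]);return [q[0]+c*m[0]-s*m[1],q[1]+s*m[0]+c*m[1],m[2]]
  def res(q):return np.concatenate([(proj(n,w(q,m))-p).ravel() for n,p,m in obs])
  best=min((least_squares(res,[.4,-.3,t]) for t in np.arange(0,6.2,.7)),key=lambda r:r.cost)
  q=best.x;print(q,np.degrees(q[2]),best.fun.round(1))
print("hub test z",[ (z,loc(ct(205,386),"top",z).round(4)) for z in(.066,.075,.085)], loc(cs(350,305),"scene",.075))
for n,p in(("top",ct(78,482)),("scene",cs(296,384))):
  x=loc(p,n,.132);d=x-q[:2];print(n,x,np.hypot(*d),np.degrees(np.arctan2(d[1],d[0])-q[2])-90)
print("pin in scene arms end", )
print("rest",loc(ct(157,474),"top",.054),w(q,(0,60,54)))
for nm,p,z in(("jar",ct(457,315),.105),("garlic",ct(405,502),.03),("tin",ct(163,70),.072)):print(nm,loc(p,"top",z))
E
```

```text
[ 0.48439077 -0.3315429   1.19479215] 68.45654768715193 [ 31.1  16.9 -31.  -13.1  22.3   7.2 -38.7 -20.5 -34.8   3.6  36.1  -5.8
  19.1  -4.4]
hub test z [(0.066, array([ 0.4814, -0.3355])), (0.075, array([ 0.4809, -0.3353])), (0.085, array([ 0.4803, -0.335 ]))] [ 0.47551825 -0.33228937]
top [ 0.42679513 -0.26789997] 0.08583518911937194 -26.312051561341157
scene [ 0.42245951 -0.26694476] 0.0894896646904873 -24.66400096147727
pin in scene arms end
rest [ 0.43149856 -0.30878122] [np.float64(0.428582409284689), np.float64(-0.30951049416999155), np.float64(0.054)]
jar [ 0.51956486 -0.47261817]
garlic [ 0.41652478 -0.45477645]
tin [ 0.6640667  -0.30940721]
```

```bash
python3 - <<'E'
from geo import *
cs=lambda x,y:np.array([(x+.5)/5-.5+260,(y+.5)/5-.5+165])
ct=lambda x,y:np.array([(x+.5)/4-.5+265,(y+.5)/4-.5+130])
obs=[("top",ct(90,462),(42,75,22)),("top",ct(207,528),(-42,75,22)),("top",ct(293,80),(42,-200,22)),("top",ct(410,140),(-42,-200,22)),
("scene",cs(457,490),(-42,75,22)),("scene",cs(281,503),(42,75,22)),("scene",cs(232,72),(42,-200,22))]
def w(q,m):
    m=np.array(m)/1e3;c,s=np.cos(q[2]),np.sin(q[2]);return [q[0]+c*m[0]-s*m[1],q[1]+s*m[0]+c*m[1],m[2]]
def res(q):return np.concatenate([(proj(n,w(q,m))-p).ravel() for n,p,m in obs])
best=min((least_squares(res,[.4,-.3,t]) for t in np.arange(0,6.2,.7)),key=lambda r:r.cost)
q=best.x;print(q,np.degrees(q[2]),best.fun.round(1))
for n,p in(("top",ct(78,482)),("scene",cs(296,384))):
  x=loc(p,n,.132);d=x-q[:2];print(n,x,np.hypot(*d),np.degrees(np.arctan2(d[1],d[0])),"rel",np.degrees(np.arctan2(d[1],d[0])-q[2])-90)
print("rest",loc(ct(157,474),"top",.054),w(q,(0,60,54)))
E
```

```text
[ 0.4803421  -0.33584835  1.08977029] 62.43923847056062 [-2.1  2.1 -0.1  2.5  0.8 -1.9  1.9 -1.   0.5 -0.7 -0.8  0.2 -1.3 -1.5]
top [ 0.42679513 -0.26789997] 0.0865116196934026 128.24000849335613 rel -24.19922997720448
scene [ 0.42245951 -0.26694476] 0.08998943832926501 130.03200289465371 rel -22.407235575906924
rest [ 0.43149856 -0.30878122] [np.float64(0.4271508646493145), np.float64(-0.30808700891300167), np.float64(0.054)]
```

```bash
cat >> geo.py <<'E'
AX=np.array([.4806,-.3356])
def pose(a,off,z,r=.09,sg=1):
    "finger centre beside a pin at angle a (deg), off>0 on the anticlockwise side"
    c,s=np.cos(np.radians(a)),np.sin(np.radians(a))
    t=np.array([-s,c])                      # anticlockwise tangent
    p=AX+r*np.array([c,s])+off*t
    y=sg*np.array([t[0],t[1],0]);zz=np.array([0,0,-1.]);R=np.column_stack([np.cross(y,zz),y,zz])
    return [*p,z],R,t
E
python3 - <<'E'
from geo import *
arm.grip(0)
p=arm.current_ee_pos();arm.move_l([p[0],p[1],.35],feed=.25)
for sg in(1,-1):
    for a,o,z in((152,.034,.2),(129,.034,.085),(80,.022,.085),(80,-.034,.085),(152,-.02,.085)):
        P,R,t=pose(a,o,z,sg=sg);j=arm.solve_ik(P,R);print(sg,a,o,None if j is None else np.round(j,0))
print(arm.current_width(),arm.current_t(),arm.current_joint_positions())
E
```

```text
1 152 0.034 [-47.  19.  95.  -0.  65.  71.]
1 129 0.034 [-43.  28. 104.  -0.  48.  98.]
1 80 0.022 [-34.  31.  98.  -0.  51. 156.]
1 80 -0.034 [-31.  34.  90.  -0.  56. 159.]
1 152 -0.02 [-41.  28. 104.  -0.  48.  77.]
-1 152 0.034 [ -47.   19.   95.   -0.   65. -109.]
-1 129 0.034 [-43.  28. 104.  -0.  48. -82.]
-1 80 0.022 [-34.  31.  98.  -0.  51. -24.]
-1 80 -0.034 [-31.  34.  90.  -0.  56. -21.]
-1 152 -0.02 [ -41.   28.  104.   -0.   48. -103.]
0.0005156942531220131 2.1583 [ 5.78425082e+01  2.30345636e+01  6.48320961e+01 -1.49643457e-03
  9.21519306e+01 -5.47149606e+00]
```

```bash
python3 - <<'E'
from geo import *
import cv2
P,R,t=pose(129,.034,.35,sg=-1);arm.move_to(P,R)
P[2]=.16;arm.move_l(P,R,feed=.2)
print(arm.current_t());P[2]=.09;arm.move_l(P,R,feed=.1);arm.sleep(.3)
f=[arm.current_force() for _ in range(5)];print(arm.current_t(),np.round(f,2),arm.current_ee_pos(),P)
im=np.hstack([cv2.resize(arm.snapshot(n)[y:y+120,x:x+120],(400,400),interpolation=2)[:,:,::-1] for n,x,y in(("scene",260,165),("top",250,160))])
cv2.imwrite("pics/a.png",im)
E
```

```text
6.25
7.4 [[-0.7   0.25  0.14]
 [-0.7   0.25  0.14]
 [-0.7   0.25  0.14]
 [-0.7   0.25  0.14]
 [-0.7   0.25  0.14]] [ 0.3976717  -0.28718323  0.09032045] [np.float64(0.3975382021159776), np.float64(-0.2870537567645671), 0.09]
```

View pics/a.png

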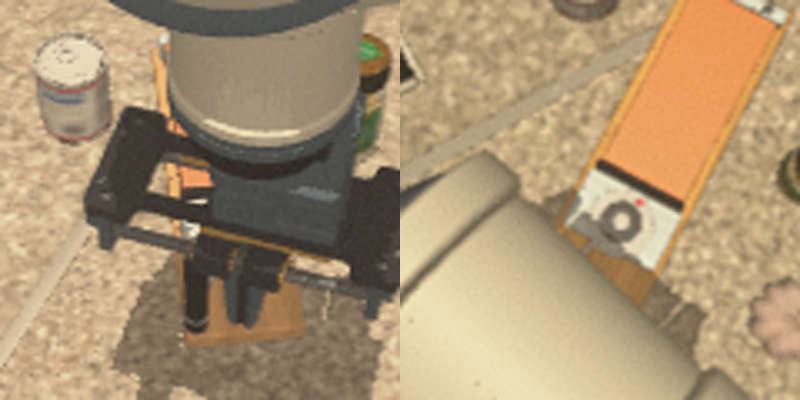

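```bash
cat > sweep.py <<'E'
from geo import *
import json
def avg(n=4,dt=.01):
    f=[]
    for _ in range(n): arm.sleep(dt);f.append(arm.current_force())
    return np.mean(f,0),np.std(f,0)
E
python3 - <<'E'
from sweep import *
f0,s=avg(10);print("bias",f0,s)
off=.034;a=129.;L=[];first=None
while a>75:
    a-=1.;P,R,t=pose(a,off,.09,sg=-1);arm.move_l(P,R,feed=.04)
    f,_=avg(3);f=f-f0;ft=f[:2]@t;fr=f[:2]@np.array([t[1],-t[0]])
    L.append((a,round(ft,1),round(fr,1),round(f[2],1)))
    if ft>3.5:break
print(L,arm.current_t());json.dump(dict(a=a,f0=list(f0)),open("st.json","w"))
E
```

```text
bias [-0.33689956 -0.16606694 -0.22255546] [0.39730961 0.37157089 0.50400465]
[(128.0, np.float64(-0.5), np.float64(0.4), np.float64(0.2)), (127.0, np.float64(-0.3), np.float64(0.0), np.float64(0.6)), (126.0, np.float64(-0.8), np.float64(0.3), np.float64(0.2)), (125.0, np.float64(0.1), np.float64(-0.1), np.float64(0.3)), (124.0, np.float64(-0.6), np.float64(-0.2), np.float64(0.5)), (123.0, np.float64(-0.2), np.float64(-0.4), np.float64(0.4)), (122.0, np.float64(-0.5), np.float64(-0.4), np.float64(0.2)), (121.0, np.float64(-0.1), np.float64(-0.3), np.float64(0.5)), (120.0, np.float64(-0.2), np.float64(-0.8), np.float64(-0.5)), (119.0, np.float64(0.9), np.float64(-0.7), np.float64(0.5)), (118.0, np.float64(0.1), np.float64(-0.2), np.float64(0.5)), (117.0, np.float64(0.5), np.float64(-0.3), np.float64(0.2)), (116.0, np.float64(0.2), np.float64(-0.7), np.float64(-0.0)), (115.0, np.float64(0.5), np.float64(-0.1), np.float64(0.0)), (114.0, np.float64(0.1), np.float64(-0.6), np.float64(0.1)), (113.0, np.float64(1.2), np.float64(-0.1), np.float64(0.3)), (112.0, np.float64(0.9), np.float64(0.
[... 1022 characters left out ...]
loat64(0.2), np.float64(0.3)), (94.0, np.float64(0.7), np.float64(0.3), np.float64(-0.4)), (93.0, np.float64(0.8), np.float64(-0.4), np.float64(0.2)), (92.0, np.float64(0.7), np.float64(-0.3), np.float64(0.5)), (91.0, np.float64(0.4), np.float64(-0.6), np.float64(-0.8)), (90.0, np.float64(0.5), np.float64(0.2), np.float64(-0.1)), (89.0, np.float64(0.5), np.float64(0.1), np.float64(0.2)), (88.0, np.float64(0.4), np.float64(-0.1), np.float64(0.3)), (87.0, np.float64(0.8), np.float64(-0.3), np.float64(0.3)), (86.0, np.float64(0.7), np.float64(-0.4), np.float64(0.5)), (85.0, np.float64(2.4), np.float64(-0.8), np.float64(-0.3)), (84.0, np.float64(3.8), np.float64(-1.1), np.float64(-0.1))] 19.9583
```

```bash
python3 - <<'E'
from sweep import *
S=json.load(open("st.json"));f0=np.array(S["f0"]);a=S["a"];off=.034
def ft(n):
    t=pose(a,off,.09,sg=-1)[2];f=avg(n)[0]-f0;return f[:2]@t+.35
L=[]
for i in range(20):
    f=ft(8);L.append((round(a,2),round(f,1)))
    e=12-f
    if abs(e)<.3:break
    a-=np.degrees(np.clip(.7*e/2500,-.001,.001)/.09)
    P,R,t=pose(a,off,.09,sg=-1);arm.move_l(P,R,feed=.02)
print(L,arm.current_t())
t0=arm.current_t();H=[]
while arm.current_t()-t0<2.8:
    f=ft(20);H.append(round(f,1))
    if abs(12-f)>.6:
        a-=np.degrees(.6*(12-f)/2500/.09);P,R,t=pose(a,off,.09,sg=-1);arm.move_l(P,R,feed=.01)
print(H,a,arm.current_t())
json.dump(dict(a=a,f0=list(f0)),open("st.json","w"))
E
```

```text
[(84.0, np.float64(3.4)), (np.float64(83.36), np.float64(4.9)), (np.float64(82.73), np.float64(5.5)), (np.float64(82.09), np.float64(6.3)), (np.float64(81.45), np.float64(6.9)), (np.float64(80.82), np.float64(7.5)), (np.float64(80.18), np.float64(8.3)), (np.float64(79.54), np.float64(9.2)), (np.float64(79.04), np.float64(9.9)), (np.float64(78.66), np.float64(10.1)), (np.float64(78.31), np.float64(10.7)), (np.float64(78.08), np.float64(11.2)), (np.float64(77.93), np.float64(11.3)), (np.float64(77.82), np.float64(11.6)), (np.float64(77.74), np.float64(11.3)), (np.float64(77.62), np.float64(11.6)), (np.float64(77.54), np.float64(11.9))] 25.0917
[np.float64(11.8), np.float64(11.6), np.float64(11.7), np.float64(11.7), np.float64(11.9), np.float64(11.8), np.float64(11.8), np.float64(11.6), np.float64(11.7), np.float64(11.8), np.float64(12.0), np.float64(11.8), np.float64(11.6), np.float64(11.7), np.float64(11.6), np.float64(11.6), np.float64(11.8)] 77.5411500897914 27.925
```

```bash
python3 - <<'E'
from sweep import *
import cv2
S=json.load(open("st.json"));a=S["a"];P,R,t=pose(a,.034,.09,sg=-1)
d=np.array(arm.current_ee_pos())-P;print("dev mm tangential",1e3*d[:2]@t,1e3*d, "f",(avg(10)[0]-S["f0"]),t,arm.current_torque(),arm.current_t())
im=np.hstack([cv2.resize(arm.snapshot(n)[y:y+120,x:x+120],(400,400),interpolation=2)[:,:,::-1] for n,x,y in(("scene",260,165),("top",250,160))])
cv2.imwrite("pics/b.png",im)
E
```

```text
dev mm tangential 1.5966467727745444 [-1.52181328  0.51298411 -0.37949859] f [-12.03124126  -1.58440291   0.92284055] [-0.9764512   0.21573838] [-0.38230426  2.06902136  0.01955319] 28.0083
```

View pics/b.png

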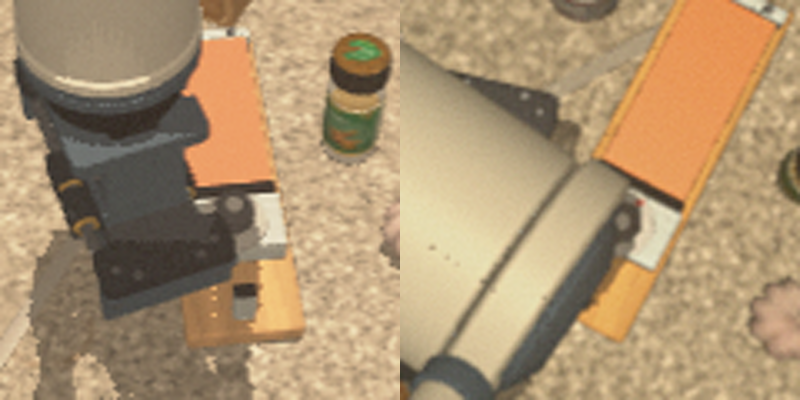

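```bash
python3 - <<'E'
from sweep import *
import cv2
S=json.load(open("st.json"));a=S["a"];f0=np.array(S["f0"])
go=lambda a,o,z,feed:arm.move_l(*pose(a,o,z,sg=-1)[:2],feed=feed)
for b in(a+3,a+6,a+9,a+15): go(b,.034,.09,.05)
go(a+15,.034,.165,.15); go(80,-.0205,.165,.15); go(80,-.0205,.09,.1)
f0=avg(10)[0];L=[];b=80
print(arm.current_t())
while b<146:
    b+=2;go(b,-.0205,.09,.06);t=pose(b,0,0)[2];f=avg(2)[0]-f0;L.append((b,round(-f[:2]@t,1)))
    if -f[:2]@t>5:break
print(L,arm.current_t())
go(b,-.035,.09,.1);go(b,-.035,.17,.15);go(80,-.035,.30,.25)
for n,x,y in(("scene",260,165),("top",260,150)):
    im=arm.snapshot(n);cv2.imwrite(f"pics/{n}1.png",im[:,:,::-1])
    cv2.imwrite(f"pics/c_{n}.png",cv2.resize(im[y:y+120,x:x+120],(600,600),interpolation=2)[:,:,::-1])
cv2.imwrite("pics/d.png",cv2.resize(np.hstack([cv2.imread(f"pics/c_{n}.png") for n in("scene","top")]),(800,400)))
print(arm.current_t())
E
```

```text
31.4833
[(82, np.float64(0.5)), (84, np.float64(0.2)), (86, np.float64(-0.2)), (88, np.float64(0.8)), (90, np.float64(0.7)), (92, np.float64(0.2)), (94, np.float64(-0.2)), (96, np.float64(0.9)), (98, np.float64(0.8)), (100, np.float64(1.2)), (102, np.float64(0.3)), (104, np.float64(0.4)), (106, np.float64(0.9)), (108, np.float64(1.0)), (110, np.float64(0.7)), (112, np.float64(1.6)), (114, np.float64(1.6)), (116, np.float64(0.8)), (118, np.float64(1.0)), (120, np.float64(1.2)), (122, np.float64(1.9)), (124, np.float64(1.2)), (126, np.float64(0.4)), (128, np.float64(1.3)), (130, np.float64(0.2)), (132, np.float64(0.4)), (134, np.float64(0.9)), (136, np.float64(1.3)), (138, np.float64(0.9)), (140, np.float64(1.5)), (142, np.float64(0.8)), (144, np.float64(0.6)), (146, np.float64(0.8))] 40.2833
42.6583
```

View pics/d.png

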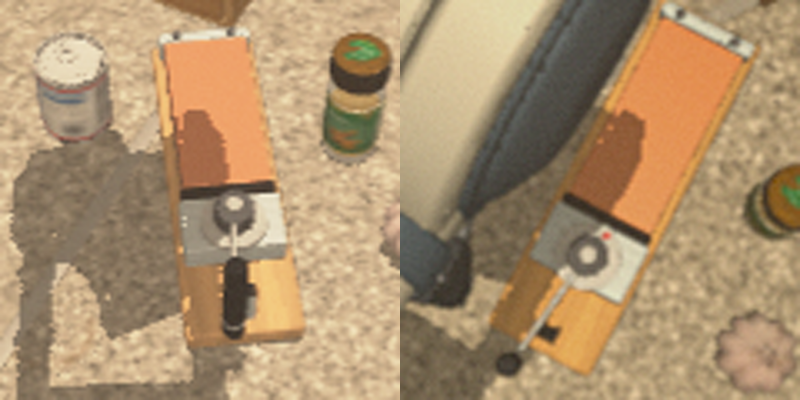

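```bash
python3 - <<'E'
from geo import *
s=120/400
px=lambda x,y,o:np.array([(x+.5)*s-.5+o[0],(y+.5)*s-.5+o[1]])
for n,p in(("top",px(108,362,(260,150))),("scene",px(236,265,(260,165)))):
  x=loc(p,n,.132);d=x-AX;print(n,x,np.hypot(*d),np.degrees(np.arctan2(d[1],d[0])))
# rest post: predicted centre pixel of rubber top & pin-top at rest in the viewed crop
for a in(146,150,152,154):
  u=np.array([np.cos(np.radians(a)),np.sin(np.radians(a))])
  for n,o in(("top",(260,150)),("scene",(260,165))):
    q=[(proj(n,[*(AX+r*u),z])[0]-o+.5)/s-.5 for r,z in((.06,.054),(.09,.132))];print(a,n,np.round(q).tolist())
# yaw from long base edges, top view first picture
ct=lambda x,y:np.array([(x+.5)/4-.5+265,(y+.5)/4-.5+130])
for A,B in((ct(293,80),ct(90,462)),(ct(410,140),ct(207,528))):
  d=loc(B,"top",.022)-loc(A,"top",.022);print("edge",np.degrees(np.arctan2(d[1],d[0])))
for A,B in((px(158,50,(260,165)),px(189,337,(260,165))),):
  d=loc(B,"scene",.022)-loc(A,"scene",.022);print("edge",np.degrees(np.arctan2(d[1],d[0])))
E
```

```text
top [ 0.41017    -0.28470651] 0.08689379854608752 144.14771454312222
scene [ 0.40390628 -0.28278195] 0.0931218180743615 145.4452760259576
146 top [[138.0, 329.0], [109.0, 369.0]]
146 scene [[234.0, 287.0], [237.0, 261.0]]
150 top [[143.0, 332.0], [117.0, 374.0]]
150 scene [[240.0, 287.0], [248.0, 260.0]]
152 top [[145.0, 334.0], [122.0, 377.0]]
152 scene [[243.0, 286.0], [253.0, 260.0]]
154 top [[148.0, 335.0], [126.0, 379.0]]
154 scene [[246.0, 286.0], [258.0, 260.0]]
edge 152.79836558063897
edge 152.55612571826765
edge 151.8134595849619
```

```bash
python3 - <<'E'
from sweep import *
import cv2
go=lambda a,o,z,feed:arm.move_l(*pose(a,o,z,sg=-1)[:2],feed=feed)
go(140,-.033,.17,.25);go(140,-.033,.09,.12)
for b in(140,143,145,147,149,151,153): go(b,-.0205,.09,.04)
go(153,-.035,.09,.08);go(153,-.035,.17,.15);go(80,-.035,.30,.25)
ims=[]
for n,x,y in(("scene",260,165),("top",260,150)):
    im=arm.snapshot(n);ims.append(cv2.resize(im[y:y+120,x:x+120],(400,400),interpolation=2)[:,:,::-1])
cv2.imwrite("pics/e.png",np.hstack(ims));print(arm.current_t(),avg(5)[0])
E
```

```text
49.1917 [-0.24020366  0.10863175 -0.00865567]
```

View pics/e.png

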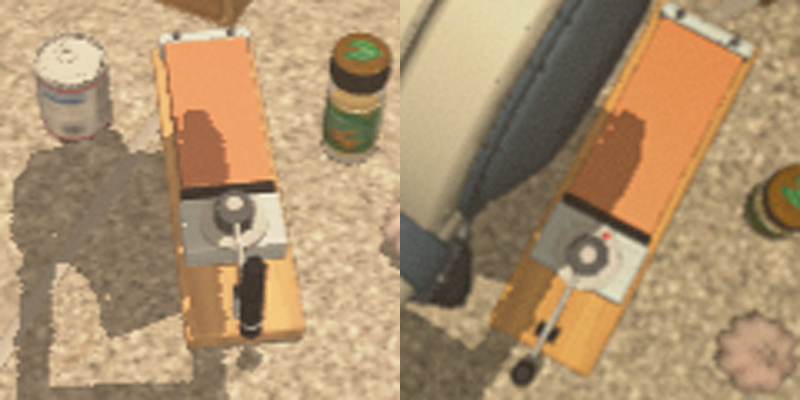

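```bash
python3 -c "
from rig import arm
print(arm.sign_off())"
```

```text
the job is handed in; nothing more can be done
None
```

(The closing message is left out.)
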